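# Rock a stuck timer relay out of its socket

## Task

The tall timer relay on the bench relay board has failed and its blades have seized in the socket. Swing its hold-down clip right back and leave it open, then rock the relay from side to side (towards the clip end and away from it) until it comes free; do not haul it straight up, as the board is not fastened down and must stay flat on the bench. Set the relay down in the grey returns tray, without dropping it.

Things in the scene. Friction and masses are not known exactly. Their poses are not given: they have to be found in the camera images.
- board: Loose relay board, 1.4 kg, held down only by its weight (a 15 N upward pull lifts it): steel plate 150 (x) by 190 mm (y) on rubber feet, a rail along y with two black sockets and grey terminals (up to 52 mm high). Origin on the bench under the plate's centre, z up. Also carries a low relay, fixed, top 78 mm over the bench, its axis 42 mm from the tall one's towards +y.
- socket (a point): Centre of the upper face of the tall relay's socket, 46 mm over the bench; axes as the board's. The face on which the case sits is 46 (x) by 36 mm (y); beyond it, terminal steps reach to x = +-43 mm, 11 mm or more lower. Contact slots, 9 mm wide, at x = -12 and +12 mm. When a row of blades is out its slot closes: the blade tips then rest on the contacts, 1 mm below the face.
- timer: The tall timer relay: white case, black foot and top, grey dial on top; 38 (x) by 28 (y) by 56 mm high, 0.11 kg, loose but stuck in the socket. Origin: centre of the case's underside, z up, axes as the board's while plugged in. Two rows of blades reach 8 mm below the case. Grip its x faces (38 mm apart) once the clip is back. A straight pull takes about 34 N, which lifts the board.
- timer_top (a point): Centre of the tall relay's flat top face, 56 mm above its origin (the dial stands 2 mm higher).
- row_near (a point): Root of the near row of blades (relay x = -12 mm), level with the case's underside. Sprung contacts hold the row by about 17 N of friction over its 8 mm, up or down. Tipped to +x, the case pivots on its far lower edge (x = +19 mm) and this row rises: about 0.27 rad brings it right out.
- row_far (a point): Root of the far row (relay x = +12 mm), held alike. Tipped to -x, the case pivots on its near lower edge (x = -19 mm) or, if the near row is out, on that row's blade tips, and this row rises. Rocking by smaller angles several times also works the relay out.
- clip (a joint): Angle of the tall relay's hold-down clip (steel strap 14 mm wide), rad: 0 closed over the relay's near top edge, grows as it swings outwards (to board -x), stop at 1.45 (lying back nearly level). It stays where it is left; about 0.5 N at the tab moves it. From 1.0 on there is room for a finger beside the relay.
- clip_tab (a point): Middle of the inner face (+x side) of the clip's black thumb tab, which is 8 (x) by 16 (y) by 17 mm high, this point 8 mm below its upper edge. Closed, it lies 12 mm above the relay's top face, about over the relay's near face; a steel tongue, 3 mm over the relay's top reaches 8 mm inwards below it. A fingertip over the relay can push it out and down along an arc.
- clip_hinge (a point): Hinge axis of the clip, along board y: 26.5 mm to board -x of the socket's centre and 6 mm below its upper face. The tab point lies 7 mm to +x and 74 mm above it when closed.
- tray: Grey returns tray, fixed: open box 150 mm (x) by 110 mm (y) outside, 26 mm high, walls and floor 3 mm. Origin: on the bench under its centre.
Not all that is in view belongs to the job. Leave any pink or red look-alike of the timer alone.

How it is judged:
By the outcome, as a careful person would: the job done as asked, in the order asked, and still so for the second after the job is handed in, with the robot touching nothing.
It also fails if it takes over 58 s, if anything falls off the work surface, if the arm or the gripper's body presses on something with over 40 N, if the wrist force passes 120 N, or if a joint passes its speed limit or range.

## Robot

A 6-joint arm with a two-finger parallel gripper is mounted at the origin on a cart in front of the work surface, level with it; the furniture and walls round the work are solid. World frame = base frame: x ahead of the robot, y to its left, z up, the work surface at z = 0. Lengths are in m, angles in rad, forces in N, time in s.
With the tool pointing down it reaches from about 0.35 to 0.975 m from the base axis. Payload 4.9 kg.
Tool frame: the origin (TCP) lies at the very end of the fingers, on their centre line; the grasp point (between the pads) lies 19 mm behind it (ctrl.grip_point_offset is the distance from the TCP to the grasp point, in m); z points along the fingers, y is the line along which they close (so a half turn about z gives the same grasp; the last joint's range is limited). The gripper opens to 85 mm and grips with 20 to 120 N. Pads are 22 mm wide; open, the fingers measure 114 mm over their backs; the gripper's body (76 mm by 85 mm) begins 54 mm behind the grasp point. The pads swing forward as they close: fully open they stand 13 mm farther back than shut.
Start: joints at [-1.386, 0.053, 1.613, -0, 1.476, -0.119], TCP at [0.187, -0.596, 0.231] pointing down, gripper open.
Joint ranges: [-3.01, 3.01], [-1.01, 2.22], [0.06, 2.58], [-1.02, 4.17], [0.09, 2.62], [-3.14, 3.14]. Speed limits (rad/s): [2.57, 2.57, 3.14, 3.14, 3.14, 3.14].

## Interface

Orientations are given as a rotation vector (axis times angle).
In Python, from station import ctrl gives the robot as it stands.
- The arm moves only by the tool send_rows, never from a script. Its argument "rows" is a list of rows, each a list of 3 entries, a list of its own where there are three numbers: the finger opening in cm, from 0 to 8.54, then the shift along the tool's x, y, z in cm, then the turn about the tool's z in degrees. A call has 1 to 10 rows; each row shifts and turns the commanded pose from where the row before left it, along the tool's axes as they then stand; what a row does not reach is not made up. A row lasts 1/8 s, in which the tool goes at most 62.5 mm and 10.7 degrees, less where a joint would pass 70% of its speed; a pose out of reach is approached as far as the arm can. A call with a gripper value outside its range is refused whole. The fingers move at their own pace and stop on an object; "newtons" is the grip in N (left out, the last holds). Time passes only in rows, so rows that do not move let the fingers close. It gives the time, the measured TCP pose, the force, the opening and the grip force at its end, in the units of the state.
- ctrl.get_obs(): the state, without advancing time (a new reading comes with each control period).
- ctrl.get_image(name): name is "side" or "top" or "wrist"; returns a dict with "frame" (480x640x3 uint8, red, green, blue), "range_z" (480x640 float32, m along the optical axis (not along the pixel's ray), 0 where there is no reading), "fx", "fy", "cx", "cy" (pixels), "k1" (the pictures are not rectified: a ray, as slopes to the right and down, at radius r is drawn at 1 + k1 r^2 times it, then the intrinsics apply), "cam_to_world" (4x4, takes a point from camera to world coordinates). Camera axes: x right, y down, z forward; pixel columns grow to the right and rows downward; lengths in m; the calibration is good to about 2 mm. A picture is of the moment at which its call begins.
- ctrl.finish_job(): hands the job in; it is judged then, once.
The state is a dict: "t": time; "q": joint angles; "dq": joint speeds; "effort": joint torques, N m; "tool_pos": TCP position; "tool_rot": TCP orientation; "contact_force": force on the tool from outside, world axes, zero at the start; "wrist_torque": the same for the moment, N m; "opening": finger opening in m; "grip_force": force on a finger pad.
Only numpy, scipy, OpenCV 4.12 (cv2) and the standard library are available. Lean on these libraries where they do the work, as an engineer would, in place of code of your own. Each camera call takes 0.05 s, during which the arm holds its last target. There are 200 camera calls.

## Working session

There is one attempt and no reset: what is moved stays moved. The work goes in short steps, Python scripts to look and compute and a tool call to move; the robot and the scene stay as the last step left them, time stands still between calls to the robot, and variables do not carry over. Pictures are saved under pics/ and viewed, at most 10 in all, crops included, and the job is handed in when it is done.

Besides the shell and the picture viewer there is one more tool, called after "Emit:" by a JSON object that holds its "api" and its "payload". send_rows: Moves the arm, as the interface text tells. Its arguments: {"type":"object","properties":{"rows":{"type":"array","items":{"type":"array"}},"newtons":{"type":"number"}},"required":["rows"]}

```bash
mkdir -p pics; cat > h.py <<'E'
import numpy as np, cv2
from station import ctrl
from scipy.spatial.transform import Rotation as R
def world(im):
    h,w=im["range_z"].shape
    u,v=np.meshgrid(np.arange(w),np.arange(h))
    K=np.array([[im["fx"],0,im["cx"]],[0,im["fy"],im["cy"]],[0,0,1.]])
    p=cv2.undistortPoints(np.stack([u,v],-1).reshape(-1,1,2).astype(np.float64),K,np.array([im["k1"],0,0,0.])).reshape(h,w,2)
    z=im["range_z"]; P=np.dstack([p[...,0]*z,p[...,1]*z,z])
    T=np.array(im["cam_to_world"]); W=P@T[:3,:3].T+T[:3,3]; W[z==0]=np.nan
    return W
def shot(n,f):
    im=ctrl.get_image(n); cv2.imwrite("pics/"+f,cv2.cvtColor(im["frame"],cv2.COLOR_RGB2BGR)); return im
E
python3 - <<'E'
from h import *
for n in ("top","side"):
    im=shot(n,n+"0.png"); np.save(n+"0.npy",world(im)); print(np.round(im["cam_to_world"],3))
print(ctrl.get_obs())
E
```

```text
[[-0.014 -0.984  0.179  0.355]
 [-1.     0.012 -0.014  0.298]
 [ 0.012 -0.18  -0.984  1.109]
 [ 0.     0.     0.     1.   ]]
[[-1.    -0.015  0.019  0.537]
 [-0.025  0.491 -0.871  1.024]
 [ 0.004 -0.871 -0.491  0.503]
 [ 0.     0.     0.     1.   ]]
{'t': 0.1, 'q': array([-1.38599279e+00,  5.32920844e-02,  1.61417606e+00, -5.48459694e-06,
        1.47601694e+00, -1.18992070e-01]), 'dq': array([ 0.00088517,  0.00031295, -0.00305253, -0.00058037,  0.00074507,
        0.00016948]), 'effort': array([ 4.85125784e-04, -3.94902670e+01, -3.71361423e+01, -1.06468553e-04,
        3.91143825e-03,  3.14837820e-06]), 'tool_pos': array([ 0.18686204, -0.59580795,  0.23017363]), 'tool_rot': array([-3.10354982e+00, -4.75082714e-01,  1.06305764e-04]), 'contact_force': array([-0.17128274,  0.42023392, -0.08993328]), 'wrist_torque': array([-0.01864506,  0.02860393, -0.03360215]), 'grip_force': 0.0, 'opening': 0.08560357772718834}
```

View pics/top0.png

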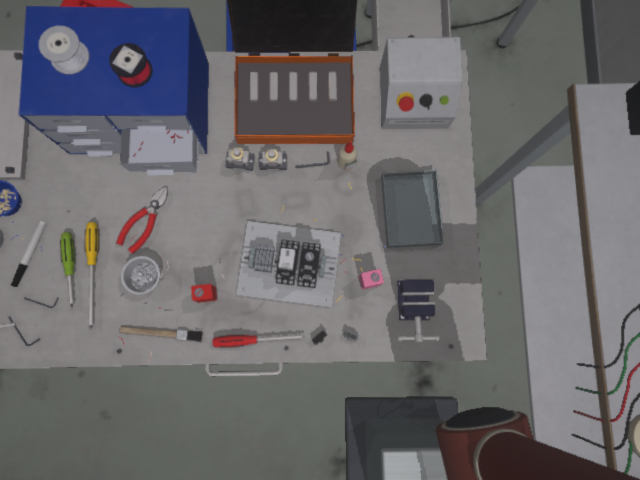

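View pics/side0.png

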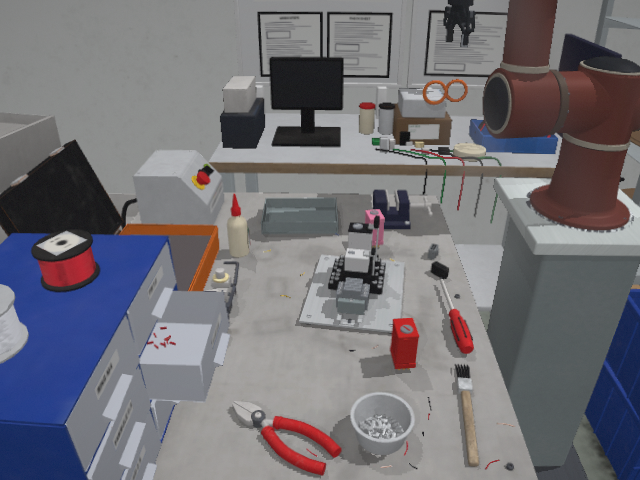

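```bash
python3 - <<'E'
from h import *
a=cv2.imread("pics/top0.png")[210:315,230:350]; b=cv2.imread("pics/side0.png")[205:345,290:420]
c=np.zeros((560,800,3),np.uint8)
A=cv2.resize(a,(400,350),interpolation=cv2.INTER_CUBIC);B=cv2.resize(b,(400,430),interpolation=cv2.INTER_CUBIC)
c[:350,:400]=A;c[:430,400:]=B;cv2.imwrite("pics/c0.png",c)
W=np.load("top0.npy"); H=W[...,2]
img=cv2.imread("pics/top0.png")
# plate corners via colour/height
m=((H>0.004)&(H<0.16)).astype(np.uint8); m[:, :225]=0; m[:,355:]=0; m[:210]=0; m[315:]=0
n,l,s,cc=cv2.connectedComponentsWithStats(m); i=1+np.argmax(s[1:,4]); print(s[i],cc[i])
P=W[l==i]; print(cv2.minAreaRect((P[:,:2]*1000).astype(np.float32)))
for lo,hi in((.07,.085),(.085,.1),(.1,.108),(.108,.125),(.125,.14)):
    q=P[(P[:,2]>lo)&(P[:,2]<hi)]; print(lo,len(q),q.mean(0).round(4) if len(q) else'', cv2.minAreaRect((q[:,:2]*1000).astype(np.float32)) if len(q)>2 else '')
m=((H>0.015)&(H<0.04)).astype(np.uint8); m[:, :375]=0; m[:,450:]=0; m[:165]=0; m[255:]=0
P=W[m>0]; print('tray',cv2.minAreaRect((P[:,:2]*1000).astype(np.float32)))
E
```

```text
[ 236  220  105   87 7166] [288.78160759 263.51646665]
((506.25146484375, 334.0943603515625), (194.67811584472656, 155.48410034179688), 82.66281127929688)
0.07 320 [0.5032 0.3349 0.0785] ((497.91485595703125, 316.109130859375), (69.14263916015625, 46.216915130615234), 80.7020263671875)
0.085 64 [0.4915 0.3088 0.0939] ((497.996337890625, 312.013671875), (61.76035690307617, 47.651527404785156), 79.94444274902344)
0.1 278 [0.4996 0.2949 0.1031] ((495.15216064453125, 295.4187316894531), (27.456073760986328, 47.81153106689453), 82.09210968017578)
0.108 48 [0.4752 0.2979 0.1196] ((478.27618408203125, 297.93865966796875), (14.78684139251709, 14.897501945495605), 82.83123779296875)
0.125 1 [0.4765 0.3038 0.1257] 
tray ((612.672119140625, 87.17647552490234), (151.13099670410156, 110.68436431884766), 2.4801554679870605)
```

View pics/c0.png

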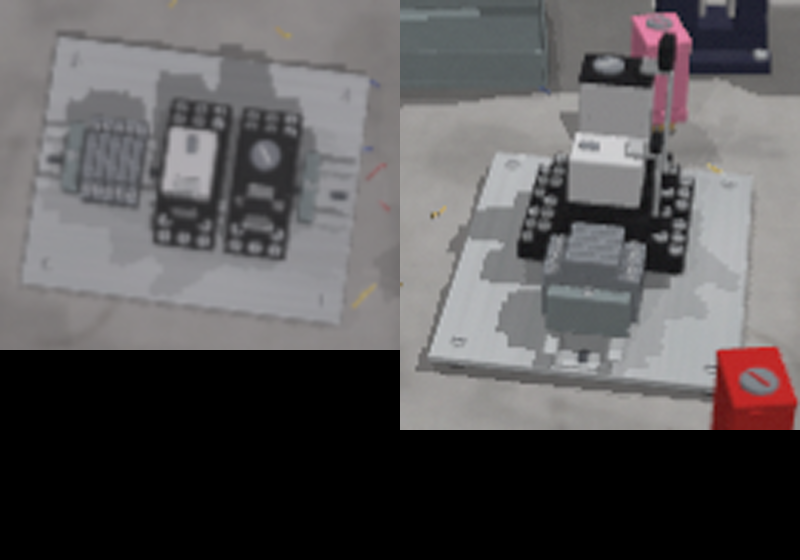

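The tall relay stands at about (0.501, 0.295), with its top at z ≈ 0.102. The board yaw is about -7.3°, the clip tab is at (0.478, 0.298), and the tray centre is at (0.613, 0.087). Next I move above the relay.

Emit:
{"api": "send_rows", "payload": {"rows": [[0,[4.26,-3.85,0],0],[0,[4.26,-3.85,0],0],[0,[4.26,-3.85,0],0],[0,[4.26,-3.85,0],0],[0,[4.26,-3.85,0],0],[0,[4.26,-3.85,0],0],[0,[4.26,-3.85,0],0],[0,[4.26,-3.85,0],0]]}}

```text
t: 1.1
tool_pos: [0.4204, -0.1987, 0.231]
tool_rot: [-3.105, -0.475, 0.0]
contact_force: [-0.1, -1.3, -0.5]
opening: 0.0
grip_force: 0.0
```

Emit:
{"api": "send_rows", "payload": {"rows": [[0,[2.4,-5.6,0],0],[0,[2.4,-5.6,0],0],[0,[2.4,-5.6,0],0],[0,[2.4,-5.6,0],0],[0,[2.4,-5.6,0],0],[0,[2.4,-5.6,0],0],[0,[2.4,-5.6,0],0],[0,[2.4,-5.6,0],8.2],[0,[0,0,0],8.2],[0,[0,0,0],8.3]]}}

```text
t: 2.35
tool_pos: [0.4686, 0.2853, 0.2304]
tool_rot: [3.134, -0.204, -0.002]
contact_force: [-0.7, -0.7, 0.1]
opening: -0.0001
grip_force: 0.0
```

```bash
python3 - <<'E'
from h import *
o=ctrl.get_obs(); print(o['t'],o['tool_pos'],R.from_rotvec(o['tool_rot']).as_matrix().round(3),o['contact_force'],o['q'],o['opening'])
im=shot("wrist","w0.png"); np.save("w0.npy",world(im)); print(np.round(im["cam_to_world"],3))
E
```

```text
2.35 [0.46858744 0.28529636 0.23035097] [[ 0.992 -0.13  -0.002]
 [-0.13  -0.992 -0.001]
 [-0.002  0.001 -1.   ]] [-0.70363977 -0.70438765  0.1172544 ] [ 4.11274630e-01 -1.28212725e-01  1.79054569e+00 -8.93753474e-05
  1.48108605e+00  2.11217487e+00] -0.00014219058314709752
[[-0.129 -0.939 -0.32   0.55 ]
 [-0.992  0.122  0.042  0.274]
 [ 0.     0.323 -0.946  0.372]
 [ 0.     0.     0.     1.   ]]
```

View pics/w0.png

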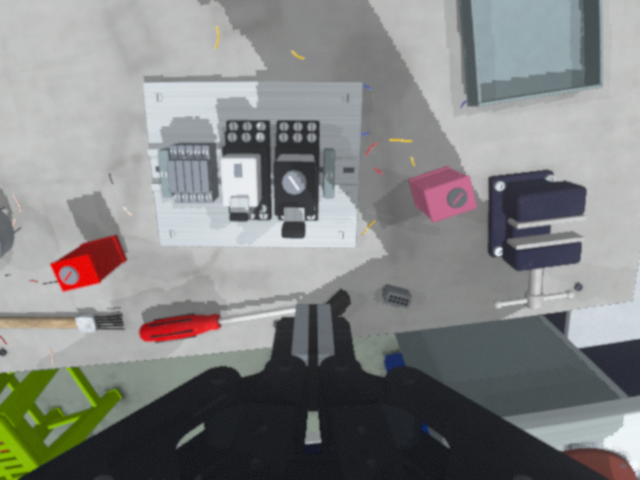

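The wrist view shows the tall relay's dial at about (293,181) and the clip tab at (293,228). The tool is aligned with the board. I'll refine the relay and tab positions from this view.

```bash
python3 - <<'E'
from h import *
W=np.load("w0.npy")[115:240,150:370].reshape(-1,3); W=W[~np.isnan(W[:,0])]
y=np.arctan2(-.130,.992); e=np.array([np.cos(y),np.sin(y)]); f=np.array([-e[1],e[0]]); t=np.array([.46859,.2853])
B=np.c_[(W[:,:2]-t)@e,(W[:,:2]-t)@f,W[:,2]]*1000
for lo,hi in((70,82),(97,103.5),(109,130)):
    q=B[(B[:,2]>lo)&(B[:,2]<hi)]; q=q[(q[:,1]<26)] if lo>82 else q
    print(lo,len(q),np.percentile(q,[1,50,99],axis=0).round(1).tolist())
print(cv2.minAreaRect((W[(W[:,2]>.097)&(W[:,2]<.1035)][:,:2]*1000).astype(np.float32)))
# plate
P=np.load("w0.npy")[70:260,130:380].reshape(-1,3);P=P[(P[:,2]>.004)&(P[:,2]<.02)];print(cv2.minAreaRect((P[:,:2]*1000).astype(np.float32)),np.median(P[:,2]))
E
```

```text
70 2001 [[7.2, 5.9, 71.0], [29.2, 52.8, 77.6], [47.2, 66.9, 81.6]]
97 1912 [[10.3, -1.5, 99.7], [30.4, 12.0, 101.5], [47.3, 25.7, 103.4]]
109 390 [[0.1, 4.6, 109.4], [5.7, 12.3, 120.2], [8.4, 20.1, 122.5]]
((497.3212890625, 294.07769775390625), (27.9564266204834, 40.492271423339844), 82.62440490722656)
((503.90032958984375, 333.3852844238281), (190.56100463867188, 150.12771606445312), 82.07251739501953) 0.008644606401934152
```

Emit:
{"api": "send_rows", "payload": {"rows": [[0,[2.7,-1.2,0],0],[0,[0,0,6],0],[0,[0,0,4],0],[0,[0,0,2],0],[0,[0,0,0],0]]}}

```text
t: 3.02
tool_pos: [0.4966, 0.2924, 0.1099]
tool_rot: [3.134, -0.199, -0.004]
contact_force: [0.4, -0.7, 0.2]
opening: 0.0003
grip_force: 0.0
```

Emit:
{"api": "send_rows", "payload": {"rows": [[0,[-1.23,0,0.1],0],[0,[-1.23,0,0.1],0],[0,[-1.23,0,0.1],0],[0,[-1.45,0,0.7],0],[0,[-1.45,0,0.7],0],[0,[-1.1,0,1.05],0],[0,[-1.1,0,1.05],0],[0,[-0.4,0,0.75],0],[0,[-0.4,0,0.75],0],[0,[0,0,0],0]]}}

```text
t: 4.28
tool_pos: [0.4048, 0.3049, 0.0621]
tool_rot: [3.134, -0.199, 0.006]
contact_force: [-4.6, -7.5, 20.4]
opening: 0.0
grip_force: 10.1
```

Emit:
{"api": "send_rows", "payload": {"rows": [[0,[0,0,-2],0],[0,[0,0,-5],0],[0,[0,0,-5],0],[0,[0,0,-5],0],[0,[0,0,0],0]]}}

```text
t: 4.9
tool_pos: [0.4051, 0.3063, 0.2337]
tool_rot: [-3.13, 0.2, -0.014]
contact_force: [-0.3, -1.3, 0.3]
opening: 0.0003
grip_force: 0.0
```

```bash
python3 - <<'E'
from h import *
o=ctrl.get_obs(); print(o['t'],o['tool_pos'],R.from_rotvec(o['tool_rot']).as_matrix().round(3),o['contact_force'])
im=shot("wrist","w1.png"); W=world(im); np.save("w1.npy",W)
t=o['tool_pos'][:2]; M=R.from_rotvec(o['tool_rot']).as_matrix(); e=M[:2,0]; f=-M[:2,1]
P=W.reshape(-1,3);P=P[~np.isnan(P[:,0])]
B=np.c_[(P[:,:2]-t)@e,(P[:,:2]-t)@f,P[:,2]]*1000
B=B[(abs(B[:,0]-90)<80)&(abs(B[:,1])<100)]
q=B[(B[:,2]>97)&(B[:,2]<108)]; print(len(q),np.percentile(q,[1,50,99],axis=0).round(1).tolist())
pl=P[(P[:,2]>.004)&(P[:,2]<.018)&(P[:,0]>.38)&(P[:,0]<.64)&(abs(P[:,1]-.33)<.12)];print(cv2.minAreaRect((pl[:,:2]*1000).astype(np.float32)))
E
```

```text
4.9 [0.40511933 0.30628862 0.23373558] [[ 0.992 -0.127  0.009]
 [-0.127 -0.992  0.005]
 [ 0.008 -0.006 -1.   ]] [-0.2890191  -1.26468123  0.30965519]
2679 [[75.7, -14.3, 99.7], [94.5, -0.6, 101.7], [112.8, 13.6, 104.5]]
((503.7677307128906, 333.3439025878906), (190.6301727294922, 150.9368133544922), 81.90130615234375)
```

View pics/w1.png

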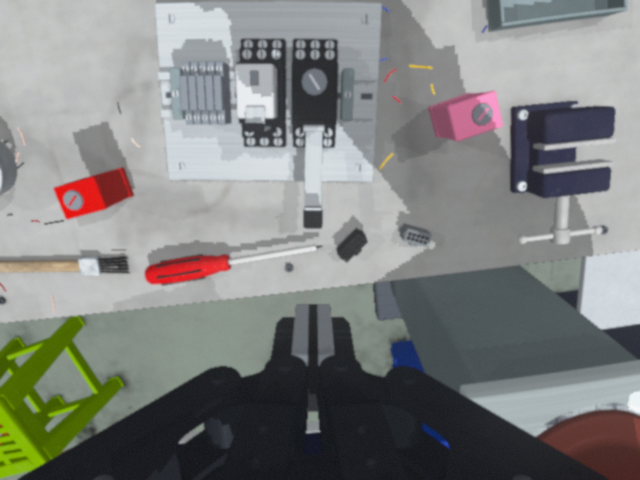

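```bash
python3 - <<'E'
from h import *
W=np.load("w1.npy").reshape(-1,3);P=W[~np.isnan(W[:,0])]
t=np.array([.40512,.30629]);e=np.array([.992,-.127]);f=np.array([.127,.992])
B=np.c_[(P[:,:2]-t)@e-.0943,(P[:,:2]-t)@f+.0004,P[:,2]]*1000
for y0 in (16,22,28,34,40):
  for x0 in (-30,-20,-10,0,10,20,30):
    q=B[(abs(B[:,1]-y0-3)<3)&(abs(B[:,0]-x0-5)<5)]; print(np.percentile(q[:,2],[50,98]).round(0) if len(q) else None,end=' ')
  print()
E
```

```text
[34. 46.] [45. 47.] [12. 47.] [10. 47.] [16. 47.] [10. 46.] [10. 35.] 
[33. 46.] [36. 47.] [44. 47.] [44. 62.] [45. 68.] [34. 47.] [27. 36.] 
[44. 47.] [76. 79.] [77. 79.] [77. 79.] [77. 79.] [36. 47.] [33. 37.] 
[79. 87.] [80. 82.] [78. 79.] [78. 79.] [78. 80.] [35. 46.] [33. 37.] 
[86. 88.] [81. 82.] [78. 79.] [78. 80.] [78. 80.] [35. 46.] [33. 37.]
```

Emit:
{"api": "send_rows", "payload": {"rows": [[4.2,[5.2,0,0],0],[4.2,[5.2,0,0],0],[4.2,[0,0,4],0],[4.2,[0,0,4],0],[4.2,[0,0,3.5],0],[4.2,[0,0,2],0],[4.2,[0,0,1],0],[4.2,[0,0,0.5],0],[4.2,[0,0,0],0]]}}

```text
t: 6.08
tool_pos: [0.5061, 0.2921, 0.0792]
tool_rot: [-3.135, 0.2, -0.002]
contact_force: [0.1, 0.5, 0.1]
opening: 0.0423
grip_force: 0.0
```

```bash
python3 - <<'E'
from h import *
o=ctrl.get_obs(); print(o['t'],o['tool_pos'],o['contact_force'],o['opening'])
a=ctrl.get_image("side")["frame"][205:325,290:420]
cv2.imwrite("pics/s1.png",cv2.cvtColor(cv2.resize(a,(650,600),interpolation=cv2.INTER_CUBIC),cv2.COLOR_RGB2BGR))
E
```

```text
6.075 [0.5061418  0.29212386 0.07915635] [0.12548992 0.49425633 0.09716004] 0.04225622819207442
```

View pics/s1.png

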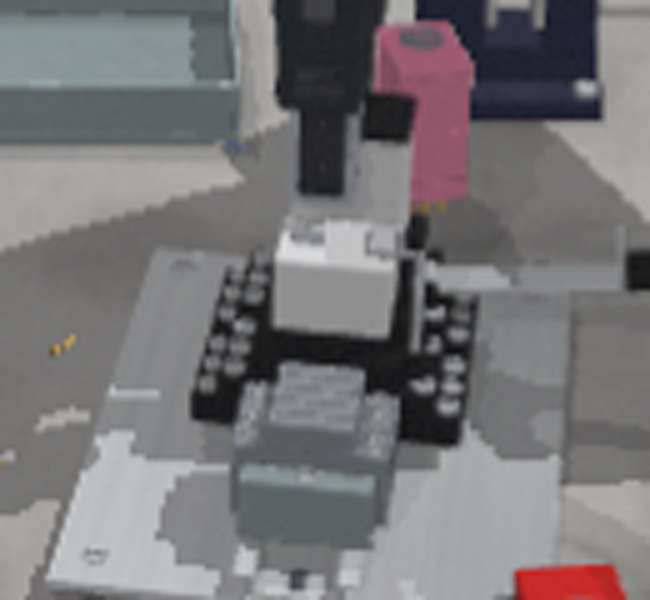

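The fingers straddle the tall relay's y faces above the low relay without touching anything, and the clip lies back. Now I close the gripper.

Emit:
{"api": "send_rows", "payload": {"rows": [[2.4,[0,0,0],0],[2.4,[0,0,0],0],[2.4,[0,0,0],0],[2.4,[0,0,0],0]], "newtons": 70}}

```text
t: 6.62
tool_pos: [0.5066, 0.2927, 0.08]
tool_rot: [-3.133, 0.2, -0.004]
contact_force: [-0.3, 1.3, 6.5]
opening: 0.0264
grip_force: 70.8
```

Emit:
{"api": "send_rows", "payload": {"rows": [[2.4,[0,0,0.2],0],[2.4,[0.2,0,0],0],[2.4,[0,0,0],0]]}}

```text
t: 7.0
tool_pos: [0.5071, 0.2927, 0.0799]
tool_rot: [-3.134, 0.2, 0.004]
contact_force: [-10.7, 1.0, 18.7]
opening: 0.0266
grip_force: 72.6
```

Emit:
{"api": "send_rows", "payload": {"rows": [[2.4,[0.2,0,0.1],0],[2.4,[0,0,0],0]]}}

```text
t: 7.25
tool_pos: [0.5075, 0.2927, 0.0798]
tool_rot: [-3.134, 0.199, 0.011]
contact_force: [-17.2, -1.8, 27.9]
opening: 0.0266
grip_force: 73.9
```

Emit:
{"api": "send_rows", "payload": {"rows": [[2.4,[0.2,0,0],0],[2.4,[0.1,0,0],0],[2.4,[0,0,0],0]]}}

```text
t: 7.62
tool_pos: [0.508, 0.2927, 0.0798]
tool_rot: [-3.135, 0.199, 0.021]
contact_force: [-26.7, -0.2, 33.1]
opening: 0.0265
grip_force: 74.5
```

Emit:
{"api": "send_rows", "payload": {"rows": [[2.4,[0.2,0,0],0],[2.4,[0,0,0],0]]}}

```text
t: 7.88
tool_pos: [0.5109, 0.2926, 0.0798]
tool_rot: [-3.134, 0.199, 0.016]
contact_force: [-22.6, 0.7, 29.6]
opening: 0.0268
grip_force: 74.5
```

```bash
cat > chk.py <<'E'
from h import *
import sys
W=world(ctrl.get_image("wrist")); o=ctrl.get_obs()
P=W.reshape(-1,3);P=P[~np.isnan(P[:,0])]
pl=P[(P[:,2]>.004)&(P[:,2]<.018)&(P[:,0]>.38)&(P[:,0]<.64)&(abs(P[:,1]-.33)<.12)]
print('plate',cv2.minAreaRect((pl[:,:2]*1000).astype(np.float32)), 'n',len(pl))
c=np.median(pl,0); A=np.c_[pl[:,:2]-c[:2],np.ones(len(pl))]; print('slope',np.linalg.lstsq(A,pl[:,2],rcond=None)[0].round(4))
e=np.array([.991,-.132]);f=np.array([.132,.991]);s=np.array([.4987,.2939])
B=np.c_[(P[:,:2]-s)@e,(P[:,:2]-s)@f,P[:,2]]*1000
q=B[(abs(B[:,1])<12)&(B[:,0]>-30)&(B[:,0]<45)&(B[:,2]>75)&(B[:,2]<125)]
for x in range(-30,46,5):
    r=q[abs(q[:,0]-x)<2.5]
    if len(r)>3: print(x,np.percentile(r[:,2],[10,50,90]).round(1),len(r))
print(o['t'],o['tool_pos'],o['contact_force'])
E
python3 chk.py
```

```text
plate ((504.1058044433594, 333.2286682128906), (190.9904022216797, 150.52944946289062), 82.15314483642578) n 36174
slope [-0.0116 -0.0013  0.0088]
-15 [102.4 103.1 103.5] 206
-10 [102.3 103.  103.7] 737
-5 [101.9 102.7 103.3] 755
0 [101.8 102.5 103.4] 681
5 [101.7 103.2 104.3] 767
10 [101.5 103.  104.1] 854
15 [101.  102.  103.5] 985
20 [ 79.3  93.7 101.5] 2634
25 [ 98.6 100.  101.2] 227
7.925 [0.51096043 0.29266926 0.07978614] [-23.26894139   1.4149085   29.53337566]
```

```bash
python3 - <<'E'
import numpy as np
for n in("w0","w1"):
    P=np.load(n+".npy").reshape(-1,3);P=P[~np.isnan(P[:,0])]
    pl=P[(P[:,2]>.004)&(P[:,2]<.018)&(P[:,0]>.38)&(P[:,0]<.64)&(abs(P[:,1]-.33)<.12)];c=np.median(pl,0)
    print(np.linalg.lstsq(np.c_[pl[:,:2]-c[:2],np.ones(len(pl))],pl[:,2],rcond=None)[0].round(4))
E
```

```text
[-0.0013 -0.0009  0.0088]
[-0.0007 -0.0004  0.0089]
```

Emit:
{"api": "send_rows", "payload": {"rows": [[2.4,[0.2,0,0],0],[2.4,[0.1,0,0],0],[2.4,[0,0,0],0]]}}

```text
t: 8.3
tool_pos: [0.5138, 0.2924, 0.0797]
tool_rot: [-3.134, 0.199, 0.016]
contact_force: [-22.0, 1.8, 29.4]
opening: 0.0265
grip_force: 74.5
```

```bash
cat > sd.py <<'E'
from h import *
def fit(W):
    P=W.reshape(-1,3);P=P[~np.isnan(P[:,0])]
    e=np.array([.991,-.132]);f=np.array([.132,.991]);c=np.array([.5039,.3333])
    b=np.c_[(P[:,:2]-c)@e,(P[:,:2]-c)@f]
    k=(abs(b[:,0])<.072)&(abs(b[:,1])<.092)&(P[:,2]<.02)&(P[:,2]>0); p=P[k];b=b[k]
    m=abs(p[:,2]-np.median(p[:,2]))<.003; return np.linalg.lstsq(np.c_[b[m],np.ones(m.sum())],p[m,2],rcond=None)[0].round(4),m.sum()
if __name__=="__main__":
    print(fit(np.load("side0.npy")),fit(world(ctrl.get_image("side"))))
E
python3 sd.py
```

```text
(array([ 0.0021, -0.0017,  0.01  ]), np.int64(3359)) (array([ 0.0021, -0.0018,  0.01  ]), np.int64(3334))
```

The board is flat and the relay is tipping, so I continue.

Emit:
{"api": "send_rows", "payload": {"rows": [[2.4,[0.2,0,0],0],[2.4,[0.2,0,0],0],[2.4,[0.1,0,0],0],[2.4,[0,0,0],0]]}}

```text
t: 8.85
tool_pos: [0.5186, 0.2916, 0.0793]
tool_rot: [-3.134, 0.199, 0.017]
contact_force: [-21.5, 0.9, 27.7]
opening: 0.0267
grip_force: 74.4
```

Emit:
{"api": "send_rows", "payload": {"rows": [[2.4,[0.2,0,0],0],[2.4,[0.2,0,0],0],[2.4,[0.1,0,0],0],[2.4,[0,0,0],0]]}}

```text
t: 9.35
tool_pos: [0.525, 0.2902, 0.0787]
tool_rot: [-3.135, 0.2, 0.011]
contact_force: [-15.8, 0.4, 22.8]
opening: 0.0265
grip_force: 73.6
```

```bash
python3 chk.py; python3 sd.py
```

```text
plate ((504.1333312988281, 333.38275146484375), (190.73948669433594, 150.3094482421875), 82.0394058227539) n 32855
slope [-0.0157  0.0004  0.0088]
-5 [106.9 107.2 107.4] 8
0 [106.9 107.7 108.5] 753
5 [105.7 106.6 107.6] 886
10 [104.5 105.4 106.3] 902
15 [103.6 104.7 105.9] 803
20 [102.7 104.2 105.5] 945
25 [101.2 102.8 104.2] 1024
30 [ 79.4  99.6 101.6] 1913
35 [ 93.9  98.9 100.2] 742
9.4 [0.52504351 0.29021723 0.07869474] [-15.73608192  -1.2262122   22.00298734]
(array([ 0.0021, -0.0017,  0.01  ]), np.int64(3359)) (array([ 0.0025, -0.0019,  0.01  ]), np.int64(3318))
```

Emit:
{"api": "send_rows", "payload": {"rows": [[2.4,[0.2,0,0],0],[2.4,[0.2,0,0],0],[2.4,[0.1,0,0],0],[2.4,[0,0,0],0]]}}

```text
t: 9.95
tool_pos: [0.5297, 0.2897, 0.0778]
tool_rot: [-3.134, 0.2, 0.012]
contact_force: [-13.9, 1.2, 18.4]
opening: 0.0269
grip_force: 73.1
```

```bash
python3 chk.py; python3 sd.py
```

```text
plate ((504.0101013183594, 333.3890686035156), (190.9038543701172, 150.6920928955078), 82.0888671875) n 31952
slope [-0.0185  0.0012  0.0088]
0 [107.9 108.5 108.7] 10
5 [108.  108.9 109.6] 806
10 [106.4 107.4 108.5] 975
15 [104.9 105.9 106.8] 957
20 [103.6 104.9 106. ] 859
25 [102.2 103.8 105.2] 1002
30 [ 78.7 101.5 103.5] 1268
35 [ 85.   99.  100.5] 1654
40 [96.4 97.9 99.1] 353
10.0 [0.52970363 0.28965544 0.07782717] [-14.33542945   0.96160998  19.37680058]
(array([ 0.0021, -0.0017,  0.01  ]), np.int64(3359)) (array([ 0.0024, -0.0017,  0.01  ]), np.int64(3320))
```

Emit:
{"api": "send_rows", "payload": {"rows": [[2.4,[0.2,0,-0.1],0],[2.4,[0.2,0,-0.1],0],[2.4,[0,0,0],0]]}}

```text
t: 10.42
tool_pos: [0.5323, 0.2892, 0.0775]
tool_rot: [-3.134, 0.2, 0.016]
contact_force: [-12.3, 3.1, 10.7]
opening: 0.0268
grip_force: 72.0
```

```bash
python3 chk.py; python3 sd.py
```

```text
plate ((504.3158264160156, 333.4228515625), (191.0794677734375, 150.29258728027344), 81.96001434326172) n 31494
slope [-0.0201  0.0015  0.0088]
5 [109.1 109.8 110.5] 305
10 [107.8 108.8 109.9] 1003
15 [105.9 107.1 108.1] 1007
20 [104.4 105.4 106.4] 915
25 [103.  104.5 106. ] 958
30 [101.1 102.9 104.3] 1093
35 [ 80.6  99.5 101.9] 1641
40 [91.7 97.9 99.2] 999
10.475 [0.53229586 0.28922068 0.07751087] [-12.65327134   3.82904853  11.17563795]
(array([ 0.0021, -0.0017,  0.01  ]), np.int64(3359)) (array([ 0.002 , -0.0023,  0.01  ]), np.int64(3336))
```

Emit:
{"api": "send_rows", "payload": {"rows": [[2.4,[-0.3,0,-0.05],0],[2.4,[-0.3,0,-0.05],0],[2.4,[-0.3,0,-0.1],0],[2.4,[-0.3,0,-0.1],0],[2.4,[0,0,0],0]]}}

```text
t: 11.15
tool_pos: [0.5225, 0.2884, 0.0782]
tool_rot: [3.133, -0.2, -0.007]
contact_force: [-0.1, -0.6, -10.3]
opening: 0.0268
grip_force: 69.4
```

Emit:
{"api": "send_rows", "payload": {"rows": [[2.4,[-0.3,0,-0.1],0],[2.4,[-0.3,0,-0.1],0],[2.4,[0,0,0],0]]}}

```text
t: 11.52
tool_pos: [0.5174, 0.29, 0.0818]
tool_rot: [3.134, -0.199, -0.003]
contact_force: [-0.8, -0.7, -9.8]
opening: 0.0266
grip_force: 69.6
```

```bash
python3 chk.py; python3 sd.py
```

```text
plate ((493.42486572265625, 332.8142395019531), (190.8175048828125, 150.2997283935547), 78.4234848022461) n 31301
slope [-0.0117 -0.0227  0.0108]
-10 [112.5 113.3 113.9] 362
-5 [111.2 112.3 113.4] 944
0 [109.6 110.7 111.7] 963
5 [108.2 109.3 110.3] 862
10 [107.1 108.7 110.4] 989
15 [104.7 107.  108.8] 1219
20 [ 83.2 103.8 106.7] 1775
25 [ 95.5 102.3 104.1] 1131
30 [ 89.7 106.  118.2] 145
11.575 [0.51745706 0.28999979 0.08181072] [-1.37652752 -0.1612858  -9.82631239]
(array([ 0.0021, -0.0017,  0.01  ]), np.int64(3359)) (array([ 0.0008, -0.0238,  0.0121]), np.int64(2929))
```

Emit:
{"api": "send_rows", "payload": {"rows": [[2.4,[0,0,0.25],0],[2.4,[0,0,0.2],0],[2.4,[0,0,0],0]]}}

```text
t: 12.0
tool_pos: [0.5186, 0.2901, 0.0785]
tool_rot: [3.135, -0.2, -0.0]
contact_force: [-2.0, -2.5, -5.0]
opening: 0.0268
grip_force: 70.2
```

```bash
python3 sd.py; python3 chk.py | head -2
```

```text
(array([ 0.0021, -0.0017,  0.01  ]), np.int64(3359)) (array([ 0.0019, -0.003 ,  0.01  ]), np.int64(3150))
plate ((493.890869140625, 332.77716064453125), (191.2400665283203, 150.73672485351562), 78.93828582763672) n 32501
slope [-0.0153  0.0014  0.0088]
```

The board slid about 10 mm and turned about 3°, and it is flat again. I'll release and regrip on the near side, so that I can press down over the next pivot while tipping back.

Emit:
{"api": "send_rows", "payload": {"rows": [[2.4,[0,0,0.1],0],[2.4,[0,0,0],0],[4.4,[0,0,0],0],[4.4,[0,0,0],0],[4.4,[0,0,-0.6],1.6],[4.4,[0,0,0],1.6],[4.4,[0,0,0],0]], "newtons": 50}}

```text
t: 12.98
tool_pos: [0.5187, 0.2903, 0.0831]
tool_rot: [-3.128, 0.288, -0.001]
contact_force: [0.7, 0.4, 0.9]
opening: 0.0441
grip_force: 0.0
```

```bash
sed -i 's/^e=np.array.*/M=R.from_rotvec(o["tool_rot"]).as_matrix();e=M[:2,0];f=-M[:2,1];s=o["tool_pos"][:2];print(e)/; s/range(-30,46,5)/range(-45,36,5)/; s/B\[:,0\]>-30/B[:,0]>-47/; s/abs(q\[:,0\]-x)<2.5\]/abs(q[:,0]-x)<2.5]/' chk.py
cat >> chk.py <<'E'
q=B[(abs(B[:,1])<25)&(B[:,0]>-47)&(B[:,0]<30)&(B[:,2]>103)&(B[:,2]<113)]; print('y range',np.percentile(q[:,1],[2,50,98]).round(1))
E
python3 chk.py; python3 sd.py
```

```text
plate ((494.1221923828125, 332.703369140625), (190.89463806152344, 150.90509033203125), 78.83778381347656) n 31427
slope [-0.0109  0.0027  0.0088]
[ 0.98326173 -0.18219863]
-35 [107.5 108.3 108.9] 508
-30 [106.6 107.5 108.3] 705
-25 [105.6 106.5 107.4] 738
-20 [104.8 106.  107.1] 654
-15 [104.1 105.8 106.9] 779
-10 [103.  104.6 105.9] 870
-5 [ 78.8 101.6 103.7] 1718
0 [ 91.9 100.1 102.1] 1058
13.025 [0.51848619 0.29025776 0.08286364] [-0.21437081  0.06071331  0.87004023]
y range [-22.8  -3.3  22.1]
(array([ 0.0021, -0.0017,  0.01  ]), np.int64(3359)) (array([ 0.0021, -0.0028,  0.01  ]), np.int64(3148))
```

Emit:
{"api": "send_rows", "payload": {"rows": [[4.2,[-1.6,0.1,-0.2],0],[4.2,[-1.6,0.1,0],0],[4.2,[0,0,0],0],[2.4,[0,0,0],0],[2.4,[0,0,0],0],[2.4,[0,0,0],0]], "newtons": 50}}

```text
t: 13.82
tool_pos: [0.4867, 0.2939, 0.085]
tool_rot: [3.128, -0.288, -0.001]
contact_force: [-2.6, -1.8, 3.2]
opening: 0.0275
grip_force: 49.3
```

```bash
python3 chk.py; python3 sd.py
```

```text
plate ((494.12579345703125, 332.718505859375), (190.66171264648438, 150.39993286132812), 79.10845184326172) n 37203
slope [-0.0076 -0.0013  0.0088]
[ 0.98321161 -0.18246871]
-5 [107.5 108.2 108.8] 206
0 [106.9 107.8 108.8] 968
5 [105.9 106.8 107.7] 965
10 [104.9 105.8 106.7] 944
15 [104.2 105.6 106.9] 945
20 [103.3 104.9 106.2] 1035
25 [101.7 103.2 104.9] 1180
30 [ 83.9 101.1 102.3] 1605
35 [ 99.2 100.4 101.4] 145
13.875 [0.48676288 0.29388227 0.08498152] [-2.32121818 -1.98390715  3.49762798]
y range [-20.3  -0.1  21.6]
(array([ 0.0021, -0.0017,  0.01  ]), np.int64(3359)) (array([ 0.0019, -0.0032,  0.01  ]), np.int64(3140))
```

Emit:
{"api": "send_rows", "payload": {"rows": [[2.4,[-0.1,0,0.2],0],[2.4,[-0.2,0,0],0],[2.4,[-0.1,0,0],0],[2.4,[0,0,0],0]]}}

```text
t: 14.42
tool_pos: [0.4858, 0.2943, 0.0847]
tool_rot: [-3.128, 0.287, -0.012]
contact_force: [3.7, -3.4, 4.5]
opening: 0.0271
grip_force: 49.7
```

Emit:
{"api": "send_rows", "payload": {"rows": [[2.4,[-0.2,0,0],0],[2.4,[-0.1,0,0],0],[2.4,[0,0,0],0]]}}

```text
t: 14.8
tool_pos: [0.4842, 0.2949, 0.0848]
tool_rot: [-3.127, 0.287, -0.017]
contact_force: [7.1, -4.3, 1.2]
opening: 0.0272
grip_force: 49.2
```

Emit:
{"api": "send_rows", "payload": {"rows": [[2.4,[-0.1,0,0.2],0],[2.4,[-0.2,0,0],0],[2.4,[-0.1,0,0],0],[2.4,[0,0,0],0]]}}

```text
t: 15.3
tool_pos: [0.4821, 0.2961, 0.0848]
tool_rot: [-3.126, 0.287, -0.024]
contact_force: [9.2, -3.8, 6.0]
opening: 0.0266
grip_force: 49.5
```

Emit:
{"api": "send_rows", "payload": {"rows": [[2.4,[-0.2,0,0.1],0],[2.4,[-0.2,0,0],0],[2.4,[0,0,0],0]]}}

```text
t: 15.68
tool_pos: [0.4795, 0.2969, 0.0847]
tool_rot: [-3.125, 0.287, -0.028]
contact_force: [11.4, -5.4, 7.0]
opening: 0.0268
grip_force: 49.5
```

```bash
python3 chk.py; python3 sd.py
```

```text
plate ((491.447509765625, 334.0032958984375), (190.6862030029297, 150.42916870117188), 78.44818115234375) n 37911
slope [-0.0067 -0.0013  0.0088]
[ 0.9830741  -0.18235237]
-5 [107.2 107.8 108.5] 258
0 [106.8 107.6 108.4] 920
5 [106.  106.9 107.7] 961
10 [105.4 106.2 107. ] 912
15 [104.9 106.4 107.6] 945
20 [104.3 105.8 107. ] 1019
25 [103.2 104.5 106.2] 1142
30 [ 81.5 102.4 103.8] 1875
35 [100.7 101.9 103. ] 164
15.725 [0.47950685 0.2969306  0.08469858] [11.02209052 -5.3852323   7.00997297]
y range [-20.2  -0.5  21.2]
(array([ 0.0021, -0.0017,  0.01  ]), np.int64(3359)) (array([ 0.0023, -0.0021,  0.01  ]), np.int64(3018))
```

Emit:
{"api": "send_rows", "payload": {"rows": [[2.4,[0,0,0.25],0],[2.4,[0,0,0.25],0],[2.4,[-0.1,0,0],0],[2.4,[-0.2,0,0],0],[2.4,[0,0,0],0]], "newtons": 65}}

```text
t: 16.4
tool_pos: [0.4794, 0.2974, 0.0843]
tool_rot: [-3.125, 0.286, -0.038]
contact_force: [8.1, -10.5, 23.3]
opening: 0.0266
grip_force: 65.4
```

Emit:
{"api": "send_rows", "payload": {"rows": [[2.4,[-0.2,0,0],0],[2.4,[-0.2,0,0],0],[2.4,[0,0,0],0]]}}

```text
t: 16.77
tool_pos: [0.4763, 0.2987, 0.0845]
tool_rot: [-3.123, 0.287, -0.041]
contact_force: [9.6, -7.5, 21.3]
opening: 0.0268
grip_force: 65.3
```

```bash
python3 chk.py; python3 sd.py
```

```text
plate ((491.445556640625, 334.1479797363281), (191.16162109375, 150.4501495361328), 78.40684509277344) n 38838
slope [-0.0059 -0.0013  0.0088]
[ 0.98292645 -0.18233566]
-5 [106.8 107.5 108.1] 260
0 [106.6 107.4 108.2] 925
5 [106.  106.7 107.6] 929
10 [105.4 106.2 107. ] 909
15 [105.  106.4 107.7] 953
20 [104.5 106.1 107.2] 1032
25 [103.6 104.9 106.4] 1099
30 [ 81.1 102.7 104.2] 1903
35 [100.8 102.4 103.6] 253
16.825 [0.47610471 0.29880714 0.08445365] [ 9.91516658 -8.13793009 22.38792895]
y range [-20.1  -0.7  21.2]
(array([ 0.0021, -0.0017,  0.01  ]), np.int64(3359)) (array([ 0.0028, -0.002 ,  0.01  ]), np.int64(3024))
```

Emit:
{"api": "send_rows", "payload": {"rows": [[2.4,[-0.2,0,0],0],[2.4,[-0.2,0,0],0],[2.4,[-0.2,0,0],0],[2.4,[0,0,0],0]]}}

```text
t: 17.38
tool_pos: [0.4715, 0.2998, 0.0841]
tool_rot: [-3.122, 0.287, -0.045]
contact_force: [16.4, -8.5, 17.2]
opening: 0.0264
grip_force: 64.5
```

Emit:
{"api": "send_rows", "payload": {"rows": [[2.4,[-0.2,0,0],0],[2.4,[-0.2,0,0],0],[2.4,[-0.2,0,0],0],[2.4,[0,0,0],0]]}}

```text
t: 17.88
tool_pos: [0.4657, 0.3017, 0.0842]
tool_rot: [-3.12, 0.288, -0.046]
contact_force: [17.1, -6.6, 15.9]
opening: 0.0268
grip_force: 64.4
```

```bash
python3 chk.py; python3 sd.py
```

```text
plate ((485.9193420410156, 336.0167236328125), (190.59521484375, 150.45700073242188), 77.49584197998047) n 39558
slope [-0.0055 -0.0012  0.0088]
[ 0.98270544 -0.18298452]
-5 [106.6 107.3 107.9] 250
0 [106.5 107.2 107.9] 893
5 [106.1 106.8 107.6] 932
10 [105.7 106.4 107.2] 897
15 [105.6 106.9 108. ] 935
20 [105.2 106.7 107.8] 1026
25 [104.4 105.6 107.1] 1121
30 [ 81.3 103.4 105.1] 2076
35 [102.1 103.5 104.6] 305
17.925 [0.46572078 0.30172428 0.08414283] [16.67946668 -6.55137637 14.46992332]
y range [-20.   -1.   21.2]
(array([ 0.0021, -0.0017,  0.01  ]), np.int64(3359)) (array([ 0.0021, -0.0026,  0.01  ]), np.int64(2733))
```

Emit:
{"api": "send_rows", "payload": {"rows": [[2.4,[0,0,0.2],0],[2.4,[0,0,0.2],0],[2.4,[0,0,0],0],[2.4,[-0.2,0,0],0],[2.4,[-0.2,0,0],0],[2.4,[0,0,0],0]]}}

```text
t: 18.73
tool_pos: [0.4636, 0.3026, 0.0833]
tool_rot: [-3.12, 0.287, -0.052]
contact_force: [14.0, -9.5, 27.6]
opening: 0.0267
grip_force: 66.0
```

Emit:
{"api": "send_rows", "payload": {"rows": [[2.4,[-0.2,0,0],0],[2.4,[-0.2,0,0],0],[2.4,[0,0,0],0]]}}

```text
t: 19.1
tool_pos: [0.4576, 0.3039, 0.0823]
tool_rot: [-3.12, 0.287, -0.043]
contact_force: [7.4, -6.4, 29.7]
opening: 0.0264
grip_force: 66.3
```

```bash
python3 chk.py; python3 sd.py
```

```text
plate ((485.7273254394531, 336.1297607421875), (190.63502502441406, 150.57664489746094), 77.4272689819336) n 42111
slope [-0.0046 -0.0012  0.0088]
[ 0.98293043 -0.18211437]
-10 [112.6 116.3 118.8] 21
-5 [105.1 105.7 118.6] 67
0 [105.6 106.3 107. ] 806
5 [105.9 106.6 107.2] 868
10 [106.  106.7 107.4] 915
15 [106.3 107.5 108.8] 859
20 [106.6 108.2 109.2] 996
25 [106.6 108.  109.3] 1103
30 [106.4 107.3 108.2] 1117
35 [ 80.1  96.4 107.2] 2464
19.15 [0.45742726 0.30410442 0.08235509] [ 2.48111708 -4.11424363 21.56753867]
y range [-20.3  -0.9  21.5]
(array([ 0.0021, -0.0017,  0.01  ]), np.int64(3359)) (array([ 0.0015, -0.0031,  0.01  ]), np.int64(2730))
```

Emit:
{"api": "send_rows", "payload": {"rows": [[2.4,[-0.2,0,0],0],[2.4,[-0.2,0,0],0],[2.4,[-0.2,0,-0.1],0],[2.4,[0,0,0],0]]}}

```text
t: 19.7
tool_pos: [0.4492, 0.3071, 0.081]
tool_rot: [-3.115, 0.286, -0.035]
contact_force: [7.7, 2.2, 19.3]
opening: 0.0272
grip_force: 66.2
```

```bash
python3 chk.py; python3 sd.py
```

```text
plate ((485.7159118652344, 336.11395263671875), (190.6261444091797, 150.58737182617188), 77.41248321533203) n 45025
slope [-0.0036 -0.0012  0.0088]
[ 0.98303989 -0.18214959]
-5 [104.2 104.8 106. ] 50
0 [105.1 105.8 106.6] 723
5 [106.1 106.8 107.5] 814
10 [106.9 107.7 108.5] 816
15 [108.1 109.4 110.7] 842
20 [109.1 110.6 111.6] 961
25 [109.7 111.  112.3] 1100
30 [110.3 111.  111.8] 1135
35 [ 92.4 102.9 111.2] 2725
19.75 [0.4491793  0.30708213 0.08098807] [ 7.27674045  2.48622977 19.85430841]
y range [-20.5  -0.9  21.7]
(array([ 0.0021, -0.0017,  0.01  ]), np.int64(3359)) (array([ 0.0021, -0.0022,  0.01  ]), np.int64(2731))
```

Emit:
{"api": "send_rows", "payload": {"rows": [[2.4,[0,0,-0.2],0],[2.4,[0,0,-0.2],0],[2.4,[0,0,0],0]]}}

```text
t: 20.18
tool_pos: [0.4472, 0.3057, 0.0814]
tool_rot: [-3.119, 0.286, -0.029]
contact_force: [9.4, 2.3, 7.8]
opening: 0.0265
grip_force: 64.6
```

Emit:
{"api": "send_rows", "payload": {"rows": [[2.4,[0,0,-0.1],0],[2.4,[0,0,-0.1],0],[2.4,[0,0,0],0]]}}

```text
t: 20.55
tool_pos: [0.4457, 0.305, 0.0818]
tool_rot: [-3.121, 0.287, -0.024]
contact_force: [9.2, 2.6, 3.6]
opening: 0.0266
grip_force: 64.2
```

Emit:
{"api": "send_rows", "payload": {"rows": [[2.4,[0.2,0,-0.1],0],[2.4,[0.1,0,-0.1],0],[2.4,[0,0,-0.1],0],[2.4,[0,0,0],0]]}}

```text
t: 21.05
tool_pos: [0.446, 0.3034, 0.0825]
tool_rot: [-3.124, 0.287, -0.014]
contact_force: [5.3, 2.1, -0.1]
opening: 0.0267
grip_force: 64.1
```

```bash
python3 chk.py; python3 sd.py
```

```text
plate ((482.9877014160156, 335.3321533203125), (190.726806640625, 150.65419006347656), 77.12567138671875) n 45070
slope [-0.004  -0.0014  0.0088]
[ 0.98321184 -0.18227841]
-5 [105.4 105.7 106. ] 8
0 [106.5 107.2 107.9] 699
5 [107.3 108.1 108.8] 800
10 [108.1 108.9 109.6] 833
15 [109.1 110.3 111.7] 805
20 [110.1 111.6 112.6] 970
25 [110.7 112.1 113.2] 1078
30 [111.1 111.9 112.8] 1135
35 [ 94.  104.6 112.3] 2747
21.1 [0.44595946 0.30338771 0.08247689] [ 5.39058016  0.37684567 -0.44103603]
y range [-20.7  -0.6  21.7]
(array([ 0.0021, -0.0017,  0.01  ]), np.int64(3359)) (array([ 0.002 , -0.0027,  0.01  ]), np.int64(2644))
```

Emit:
{"api": "send_rows", "payload": {"rows": [[2.4,[0.2,0,-0.1],0],[2.4,[0,0,-0.1],0],[2.4,[0,0,0],0]]}}

```text
t: 21.52
tool_pos: [0.4444, 0.3019, 0.0835]
tool_rot: [3.128, -0.287, -0.001]
contact_force: [-0.2, -0.9, 6.0]
opening: 0.0267
grip_force: 64.8
```

```bash
python3 chk.py; python3 sd.py
```

```text
plate ((482.9459228515625, 335.5930480957031), (190.87841796875, 150.76239013671875), 76.87898254394531) n 45401
slope [-0.0041 -0.0014  0.0088]
[ 0.98328607 -0.1820671 ]
0 [107.5 108.3 108.9] 648
5 [108.3 109.  109.7] 790
10 [109.  109.7 110.4] 861
15 [109.8 110.9 112.5] 800
20 [110.8 112.3 113.3] 959
25 [111.3 112.8 113.9] 1078
30 [111.7 112.5 113.4] 1148
35 [ 94.9 105.5 112.9] 2764
21.575 [0.44437298 0.30185072 0.08356002] [ 0.65631613 -1.24160941  4.57194006]
y range [-22.   -0.4  21.9]
(array([ 0.0021, -0.0017,  0.01  ]), np.int64(3359)) (array([ 0.0018, -0.0021,  0.01  ]), np.int64(2657))
```

Emit:
{"api": "send_rows", "payload": {"rows": [[2.4,[0,0,-0.15],0],[2.4,[0,0,-0.15],0],[2.4,[0,0,0],0]]}}

```text
t: 22.0
tool_pos: [0.4436, 0.3017, 0.0851]
tool_rot: [3.128, -0.287, -0.002]
contact_force: [-0.4, -0.1, -0.7]
opening: 0.0266
grip_force: 64.2
```

Emit:
{"api": "send_rows", "payload": {"rows": [[2.4,[0,0,-0.2],0],[2.4,[0,0,-0.2],0],[2.4,[0,0,0],0]]}}

```text
t: 22.38
tool_pos: [0.4445, 0.302, 0.0901]
tool_rot: [-3.128, 0.287, -0.001]
contact_force: [0.5, 0.7, -0.2]
opening: 0.0266
grip_force: 64.2
```

```bash
python3 chk.py; python3 sd.py
```

```text
plate ((482.9898986816406, 335.4598083496094), (190.93310546875, 150.53036499023438), 77.08085632324219) n 43492
slope [-0.0039 -0.0014  0.0088]
[ 0.98326926 -0.18215791]
0 [114.1 114.8 115.4] 644
5 [114.8 115.5 116.3] 807
10 [115.6 116.3 116.9] 847
15 [116.3 117.4 119. ] 802
20 [117.2 118.8 119.9] 944
25 [117.9 119.2 120.4] 1080
30 [118.1 118.9 119.9] 1147
35 [101.3 112.2 119.3] 2753
22.425 [0.44443093 0.30193677 0.08999709] [-0.0923379  -0.43461834 -1.00889845]
y range [-24.6  12.9  24.6]
(array([ 0.0021, -0.0017,  0.01  ]), np.int64(3359)) (array([ 0.0016, -0.0026,  0.01  ]), np.int64(2655))
```

The relay is out of the socket, the board is flat and the forces are near zero. I lift it and carry it to the tray.

Emit:
{"api": "send_rows", "payload": {"rows": [[2.4,[0,0,-2],0],[2.4,[0,0,-4],0],[2.4,[0,0,-4],0],[2.4,[0,0,-2],0]]}}

```text
t: 22.98
tool_pos: [0.4456, 0.3026, 0.2142]
tool_rot: [-3.125, 0.287, -0.008]
contact_force: [-0.3, 0.1, -0.8]
opening: 0.0267
grip_force: 64.1
```

Emit:
{"api": "send_rows", "payload": {"rows": [[2.4,[1.7,1.6,0],0],[2.4,[2.7,2.6,0],0],[2.4,[3,2.8,0],0],[2.4,[3,2.8,0],0],[2.4,[3,2.8,0],0],[2.4,[2.5,2.5,0],0],[2.4,[2,2,0],0],[2.4,[1,1,0],0],[2.4,[0,0,0],0]]}}

```text
t: 24.1
tool_pos: [0.5972, 0.0892, 0.2095]
tool_rot: [-3.128, 0.289, 0.001]
contact_force: [0.2, 0.6, -0.1]
opening: 0.0267
grip_force: 64.1
```

```bash
python3 - <<'E'
from h import *
o=ctrl.get_obs(); print(o['t'],o['tool_pos'],o['contact_force'],o['opening'],o['grip_force'])
a=ctrl.get_image("side")["frame"]; b=ctrl.get_image("wrist")["frame"]
c=np.hstack([cv2.resize(a[100:340,200:440],(400,400)),cv2.resize(b[:,80:560],(400,400))]); cv2.imwrite("pics/p1.png",c[...,::-1])
E
```

```text
24.1 [0.5971777  0.08920809 0.20954681] [ 0.23833546  0.63192218 -0.08604782] 0.026675942707187653 64.12044167518616
```

View pics/p1.png

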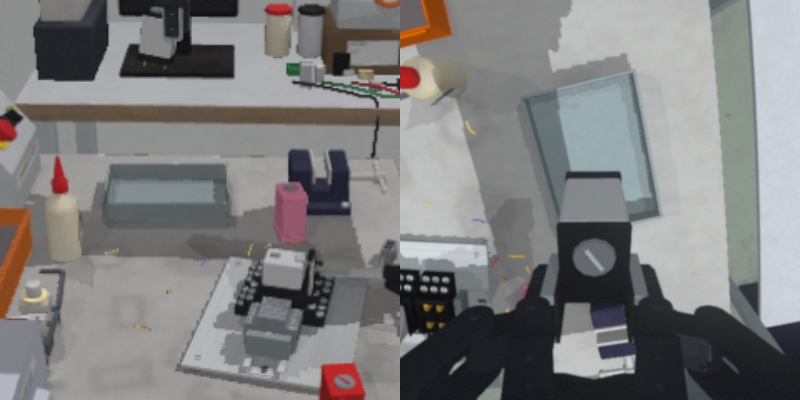

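The relay is held over the tray, tilted slightly with its near end low. Now I lower it.

Emit:
{"api": "send_rows", "payload": {"rows": [[2.4,[0,0,3],0],[2.4,[0,0,4],0],[2.4,[0,0,4],0],[2.4,[0,0,3],0],[2.4,[0,0,1],0],[2.4,[0,0,0],0]], "newtons": 40}}

```text
t: 24.95
tool_pos: [0.5969, 0.0901, 0.0598]
tool_rot: [-3.129, 0.286, 0.001]
contact_force: [-0.3, 1.3, -0.2]
opening: 0.0266
grip_force: 64.1
```

Emit:
{"api": "send_rows", "payload": {"rows": [[2.4,[0,0,0.2],0],[2.4,[0,0,0.2],0],[2.4,[0,0,0.2],0],[2.4,[0,0,0],0]], "newtons": 25}}

```text
t: 25.45
tool_pos: [0.5972, 0.0894, 0.0538]
tool_rot: [3.128, -0.287, -0.0]
contact_force: [0.1, 1.1, -0.6]
opening: 0.0265
grip_force: 64.1
```

Emit:
{"api": "send_rows", "payload": {"rows": [[2.5,[0,0,0.2],0],[2.5,[0,0,0.2],0],[2.5,[0,0,0.2],0],[2.5,[0,0,0],0]], "newtons": 25}}

```text
t: 25.95
tool_pos: [0.597, 0.0895, 0.0475]
tool_rot: [3.128, -0.287, -0.001]
contact_force: [-1.2, 0.7, -0.5]
opening: 0.0267
grip_force: 64.1
```

Emit:
{"api": "send_rows", "payload": {"rows": [[2.5,[0,0,0.15],0],[2.5,[0,0,0.15],0],[2.5,[0,0,0],0]]}}

```text
t: 26.32
tool_pos: [0.5971, 0.0895, 0.0446]
tool_rot: [3.128, -0.287, -0.001]
contact_force: [-0.0, -0.2, -0.8]
opening: 0.0266
grip_force: 64.1
```

Emit:
{"api": "send_rows", "payload": {"rows": [[2.5,[0,0,0.15],0],[2.5,[0,0,0.15],0],[2.5,[0,0,0],0]]}}

```text
t: 26.7
tool_pos: [0.597, 0.0895, 0.0416]
tool_rot: [3.128, -0.287, -0.001]
contact_force: [1.0, -0.6, -1.7]
opening: 0.0268
grip_force: 64.1
```

Emit:
{"api": "send_rows", "payload": {"rows": [[2.5,[0,0,0.15],0],[2.5,[0,0,0],0]]}}

```text
t: 26.95
tool_pos: [0.5974, 0.0895, 0.0407]
tool_rot: [-3.128, 0.287, -0.001]
contact_force: [-0.9, 0.4, 2.3]
opening: 0.0267
grip_force: 64.5
```

Emit:
{"api": "send_rows", "payload": {"rows": [[2.5,[0,0,0.15],0],[2.5,[0,0,0.15],0],[2.5,[0,0,0.15],0],[2.5,[0,0,0],0]]}}

```text
t: 27.45
tool_pos: [0.5982, 0.0895, 0.0404]
tool_rot: [3.128, -0.287, 0.0]
contact_force: [-11.0, -1.8, 22.0]
opening: 0.0265
grip_force: 66.9
```

```bash
python3 chk.py | tail -13
```

```text
plate ((534.0234375, 273.9202880859375), (36.159828186035156, 76.30550384521484), 27.721908569335938) n 3187
slope [-0.0403  0.0101  0.0084]
[ 0.98332966 -0.18183144]
5 [104.2 107.  109.2] 13
10 [114.2 118.3 121.4] 2933
15 [111.9 120.  124. ] 876
20 [114.5 120.7 122.7] 6
27.5 [0.59823896 0.08949397 0.04038234] [-10.99392679  -0.09666654  22.39424059]
y range [-23.9   3.6  22.6]
```

Emit:
{"api": "send_rows", "payload": {"rows": [[2.5,[0,0,-0.25],0],[2.68,[0,0,0],0],[2.7,[0,0,0],0],[2.72,[0,0,0],0],[2.74,[0,0,0],0],[2.74,[0,0,0],0]], "newtons": 20}}

```text
t: 28.25
tool_pos: [0.5981, 0.0895, 0.0404]
tool_rot: [-3.128, 0.287, -0.002]
contact_force: [-3.4, -0.6, 8.5]
opening: 0.0276
grip_force: 25.7
```

Emit:
{"api": "send_rows", "payload": {"rows": [[2.76,[0,0,0.1],0],[2.76,[0,0,0.1],0],[2.76,[0,0,0.1],0],[2.76,[0,0,0],0]]}}

```text
t: 28.75
tool_pos: [0.5999, 0.0896, 0.0398]
tool_rot: [-3.128, 0.287, -0.008]
contact_force: [-5.2, 0.1, 16.4]
opening: 0.0273
grip_force: 18.6
```

```bash
sed -i 's/B\[:,2\]>75)&(B\[:,2\]<125/B[:,2]>50)\&(B[:,2]<90/; s/>75/>50/' chk.py; python3 chk.py | tail -14
```

```text
plate ((534.6900024414062, 275.75518798828125), (34.60020446777344, 74.31964874267578), 27.407184600830078) n 2925
slope [-0.0407  0.009   0.0084]
[ 0.98328652 -0.18199933]
0 [64.8 65.5 66.2] 656
5 [65.3 66.  66.7] 841
10 [66.  66.6 67.3] 880
15 [66.5 67.6 69.1] 832
20 [67.4 68.9 69.9] 986
25 [67.8 69.1 70.2] 1087
30 [67.9 68.7 69.7] 1177
35 [52.6 62.7 69.1] 2420
28.8 [0.59984902 0.08964471 0.03974703] [-4.61361827 -0.28939782 16.40002998]
y range [-24.2   4.1  22.8]
```

Emit:
{"api": "send_rows", "payload": {"rows": [[2.78,[0,0,-0.1],0],[2.8,[0,0,-0.1],0],[2.82,[0,0,0],0],[2.84,[0,0,0],0],[2.86,[0,0,0],0],[2.88,[0,0,0],0],[2.9,[0,0,0],0]]}}

```text
t: 29.68
tool_pos: [0.5971, 0.0895, 0.0372]
tool_rot: [3.128, -0.287, -0.0]
contact_force: [-0.0, 0.3, -0.6]
opening: 0.0288
grip_force: 0.0
```

```bash
python3 chk.py | tail -12
```

```text
plate ((533.7418823242188, 273.3275146484375), (34.0335578918457, 75.72012329101562), 27.955720901489258) n 2918
slope [-0.0422  0.0065  0.0084]
[ 0.98327798 -0.18211099]
5 [65.6 66.2 66.7] 140
10 [65.9 66.6 67.2] 958
15 [65.9 66.6 67.2] 1014
20 [65.8 66.6 67.3] 1016
25 [66.1 67.4 68.6] 1040
30 [66.3 67.8 68.9] 1176
35 [66.1 67.4 68.7] 1265
29.725 [0.5971771  0.08949751 0.03723029] [0.17330334 0.13807    0.59476582]
y range [-24.1  -0.4  22.8]
```

The relay stands level on its blades, with its top at 67 mm. I open the gripper and lift clear.

Emit:
{"api": "send_rows", "payload": {"rows": [[3.4,[0,0,0],0],[4.2,[0,0,0],0],[4.2,[0,0,0],0],[4.2,[0,0,-2],0],[4.2,[0,0,-5],0],[4.2,[0,0,-6],0],[4.2,[-3,0,-4],0],[4.2,[-4,0,0],0],[4.2,[0,0,0],0]]}}

```text
t: 30.85
tool_pos: [0.5271, 0.1028, 0.2093]
tool_rot: [-3.128, 0.286, -0.004]
contact_force: [0.9, -0.9, -1.0]
opening: 0.0421
grip_force: 0.0
```

```bash
python3 sd.py; python3 - <<'E'
from h import *
o=ctrl.get_obs(); print(o['t'],o['tool_pos'],o['contact_force'])
a=ctrl.get_image("side")["frame"]; b=ctrl.get_image("wrist")["frame"]
c=np.hstack([cv2.resize(a[150:390,200:440],(400,400)),cv2.resize(b[:,80:560],(400,400))]); cv2.imwrite("pics/p2.png",c[...,::-1])
E
```

```text
(array([ 0.0021, -0.0017,  0.01  ]), np.int64(3359)) (array([ 0.0024, -0.003 ,  0.01  ]), np.int64(2658))
30.9 [0.52813919 0.10246433 0.20890149] [-0.31647938  0.20852441  0.21453212]
```

View pics/p2.png

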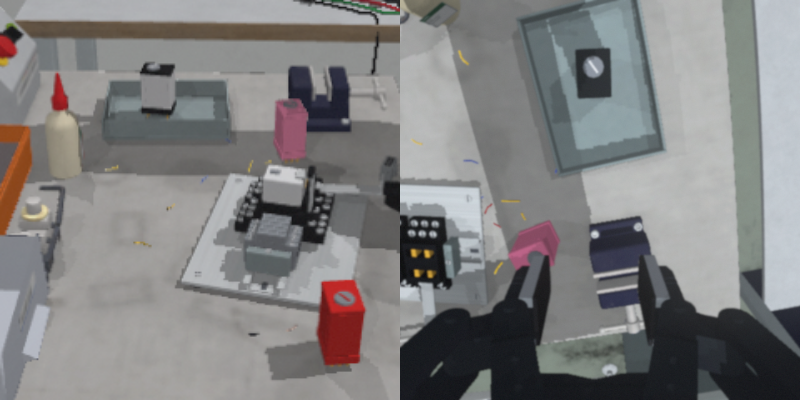

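The relay stands upright in the tray, the board is flat, the clip is open, and both look-alikes are untouched.

```bash
python3 -c "
from station import ctrl
print(ctrl.finish_job())"
```

```text
the job is handed in; nothing more can be done
None
```

The job is handed in at about 31 s: the clip is swung back and left open, and the relay was rocked free and set down upright in the grey tray; the board lies flat now, but one edge lifted a few millimetres for under a second and it slid about 20 mm and turned about 5° on the bench.

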